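# Lock the index disc of a drilling jig with its pin

## Robot

A 6-joint arm with a two-finger parallel gripper is mounted at the origin on a cart in front of the work surface, level with it; the furniture and walls round the work are solid. World frame = base frame: x ahead of the robot, y to its left, z up, the work surface at z = 0. Lengths are in mm, angles in rad, forces in N, time in s.
With the tool pointing down it reaches from about 400 to 925 mm from the base axis. Payload 12.5 kg.
Tool frame: the origin (TCP) lies midway between the tips of the shut fingers; the grasp point (between the pads) lies 19 mm behind it; z points along the fingers, y is the line along which they close (so a half turn about z gives the same grasp; the last joint's range is limited). The gripper opens to 95 mm and grips with 3 to 60 N. Pads are 20 mm wide; open, the fingers measure 119 mm over their backs; the gripper's body (75 mm by 180 mm) begins 59 mm behind the grasp point.
Start: joints at [0.642, 0.491, 1.559, -0, 1.092, -0.106], TCP at [458.158, 425.138, 182.361] pointing down, gripper open.
Joint ranges: [-3.1, 3.1], [-0.84, 2.19], [0.05, 2.79], [-1.13, 4.28], [0.06, 2.93], [-2.69, 2.69]. Speed limits (rad/s): [2.22, 2.22, 2.79, 3.14, 3.14, 3.14].

## Interface

Orientations are given as [roll, pitch, yaw] about the fixed x, y, z axes, in that order (R = Rz(yaw) Ry(pitch) Rx(roll)).
In Python, from cell import env gives the robot as it stands.
- The arm moves only by the tool arm_command, never from a script. Its argument "targets" is a list of rows, each a list of 5 numbers: the shift along the tool's x, y, z in mm, then the turn about the tool's z in degrees, then the opening, from 0 (shut) to 1 (fully open). In form: [[tx, ty, tz, roll, fingers], ...]. A call has 1 to 5 rows; each row is the pose to reach, as a shift and turn from the pose commanded when the call began, along the tool's axes at that moment; what a row does not reach only later rows make up. A row lasts 1/10 s, in which the tool goes at most 50 mm and 8.59 degrees, less where a joint would pass 70% of its speed; a pose out of reach is approached as far as the arm can. A call with a gripper value outside its range is refused whole. The fingers move at their own pace and stop on an object; the grip force is fixed at half the most. Time passes only in rows, so rows that repeat a pose let the fingers close. It gives the time, the measured TCP pose, the force, the opening and the grip force at its end, in the units of the state.
- env.state(): the state, without advancing time (a new reading comes with each control period).
- env.read_camera(name): name is "scene" or "top" or "wrist"; returns a dict with "frame" (384x512x3 uint8, red, green, blue), "vertical_fov" (degrees; the focal length in pixels is half the picture's height over the tangent of half this angle, whatever the lens; pixels are square), "cx", "cy" (the principal point, pixels), "world_from_camera" (4x4, takes a point from camera to world coordinates); the wrist camera has in their place "hand_eye" (4x4, takes a point from camera to tool coordinates, whose origin is the TCP and whose axes are the flange's). Camera axes: x right, y down, z forward; pixel columns grow to the right and rows downward; lengths in mm; the calibration is good to about 2 mm. The wrist camera is an equidistant fisheye: a pixel r from the principal point sees the ray r / f radians off the axis. A picture is of the moment at which its call begins: read the wrist's pose just before it. There is no depth.
- env.job_done(): hands the job in; it is judged then, once.
The state is a dict: "t": time; "joints": joint angles; "qvel": joint speeds; "tau": joint torques, N m; "eef_pos": TCP position; "tcp_rot": TCP orientation; "ft_force": force on the tool from outside, world axes, zero at the start; "moment": the same for the moment, N m; "opening": opening from 0.0 (shut) to 1.0 (fully open); "grip_force": force on a finger pad.
Only numpy, scipy, OpenCV 4.12 (cv2) and the standard library are available. Lean on these libraries where they do the work, as an engineer would, in place of code of your own. Each camera call takes 0.05 s, during which the arm holds its last target. There are 200 camera calls.

## Task

Lock the drilling jig: put the red-headed index pin into the jig's guide, spin the disc by its crank until its hole comes under the pin and the pin falls in, and press the pin fully home so that its head sits flush on the guide. Feel for the hole and never force the pin or crank hard against it; leave the pin home and released, and leave the other things on the bench where they are.

Things in the scene. Friction and masses are not known exactly. Their poses are not given: they have to be found in the camera images.
- jig: Drilling jig fixed to the bench: blue base 120 (x) x 150 (y) x 20 mm, spanning y -60 to +90 mm, a bare steel disc with a crank turning over it, a steel guide block overhanging the disc. Origin on the bench on the axis about which disc and crank turn; z up; the guide lies toward its +y.
- disc_axis (a point): Centre of the disc's upper face, on the turning axis, 32 mm above the bench. The disc (radius 54 mm, 10 mm thick, underside 22 mm above the bench) has a single through hole, 12.5 mm wide, 40 mm from the axis. It is clamped on the crank hub with the hole roughly opposite to the crank; the clamp was set by eye.
- guide_mouth (a point): Centre of the top of the guide bore (jig x 0, y +40, z 55 mm). Guide block 34 x 34 mm, 35 to 55 mm above the bench, with a vertical bore 11.6 mm wide, 2 mm chamfer. Behind it (jig y 57 to 85 mm) stands its blue column, 44 mm wide, 56 mm high.
- keeper_top (a point): In line with the bore the base has a 13.5 mm hole with a brass keeper plug, its top at the start at this point, level with the underside of the disc (22 mm above the bench). The plug takes about 6 N to push down and stays down. The point does not move with it.
- crank (a joint): Crank angle in rad, positive anticlockwise from above, stops at -0.6 and 1.4; at 0 the crank points along the jig's -y, straight away from the guide. Stays where left; turning takes about 0.3 N m (3.5 N at the post). Starts at 0.65 to 1.15. The disc's hole is under the guide at some crank angle between -0.35 and +0.35 that no reading tells.
- crank_post (a point): Centre of the top of the crank's upright black round post: 14 mm diameter, 85 mm from the axis, its grip free from 44 to 87 mm above the bench. The post is fixed to the crank and may turn between fingertips.
- index_pin: Loose steel pin, 10 mm diameter, 45 mm long below its round red head (22 mm diameter, 20 mm high), rounded foot (5 mm radius); about 60 g. Origin at the centre of the foot, z up along the pin toward the head. At the start it stands upright in its stand, foot 3 mm above the bench.
- pin_foot (a point): Lowest point of the pin's rounded foot, on its axis. Height above the bench: about 32 mm when the pin stands in the guide on the solid face of the disc, 22 mm when it has fallen into the disc's hole, 10 mm when home with its head on the guide block.
- pin_top (a point): Centre of the top of the pin's head, 65 mm above its foot along the pin.
- pin_stand: Wooden block 46 x 46 x 28 mm fixed on the bench, with a 12 mm wide, 25 mm deep hole in the middle where the pin stands. Origin: centre of its underside.
- screw_box: Bystander: loose orange box of screws, 50 x 70 x 45 mm. Origin: centre of its underside.
- tape_measure: Bystander: loose yellow and black tape measure, 42 x 84 x 64 mm. Origin: centre of its underside.
- sanding_block: Bystander: loose cork sanding block, 64 x 102 x 27 mm. Origin: centre of its underside.

How it is judged (in metres and radians):
On the way:
1. the pin stands in the guide bore, at least 10 mm deep (horizontal distance between pin_foot and guide_mouth below 0.004 m and z of pin_foot in the frame of jig below 0.045 m and angle between index_pin's own z axis and vertical below 0.15 rad), for 0.1 s.
At the end, for the whole second after the job is handed in: The pin is at rest and released, through guide, disc and base: its head within 2 mm of the guide block, its foot within 4 mm of the bore's axis, upright within 0.1 rad; bystanders within 30 mm of where they stood (z of pin_foot in the frame of jig below 0.012 m and horizontal distance between pin_foot and guide_mouth below 0.004 m and angle between index_pin's own z axis and vertical below 0.1 rad and linear speed of index_pin below 0.01 m/s and contact force between index_pin and the arm below 0.1 N); the robot touches nothing.
It fails at once if the pin is forced: contact forces of more than 40 N in all between the pin and the jig (guide, disc, keeper) (contact force between index_pin and jig above 40 N).
It fails at once if a bystander is moved by more than 30 mm (distance of any of screw_box, sanding_block, tape_measure from where it was at the start of the episode above 0.03 m).
It also fails if it takes over 72 s, if anything falls off the work surface, if the arm or the gripper's body presses on something with over 40 N, if the wrist force passes 120 N, or if a joint passes its speed limit or range.

## Working session

There is one attempt and no reset: what is moved stays moved. The work goes in short steps, Python scripts to look and compute and a tool call to move; the robot and the scene stay as the last step left them, time stands still between calls to the robot, and variables do not carry over. Pictures are saved under pics/ and viewed, at most 10 in all, crops included, and the job is handed in when it is done.

Besides the shell and the picture viewer there is one more tool, called as a command line: name --pt "numbers of a row" for each row, then --argument value for the rest. arm_command: Moves the arm, as the interface text tells. Its arguments: {"type":"object","properties":{"targets":{"type":"array","items":{"type":"array","items":{"type":"number"}}}},"required":["targets"]}

```bash
ls; mkdir -p pics; python3 - <<'E'
from cell import env
import cv2,numpy as np
print(env.state())
for n in ["scene","top","wrist"]:
    c=env.read_camera(n); cv2.imwrite(f"pics/{n}0.png",c["frame"][...,::-1])
    print(n,{k:(np.round(v,4).tolist() if k!="frame" else 0) for k,v in c.items()})
E
```

```text
pics
{'t': 0.0, 'joints': array([ 6.42402053e-01,  4.91543201e-01,  1.55944800e+00, -4.79037437e-06,
        1.09169105e+00, -1.05599029e-01]), 'qvel': array([ 0.00162287, -0.00102362,  0.0005089 ,  0.00014809,  0.00152101,
       -0.00193027]), 'tau': array([ 7.95140186e-04, -6.12660670e+01, -2.58178926e+01,  6.92326552e-02,
        4.83630260e-02, -1.34604211e-04]), 'eef_pos': array([457.91875304, 424.95892914, 181.77242767]), 'tcp_rot': array([-3.14050868e+00, -1.10621701e-04,  2.31879956e+00]), 'ft_force': array([ 0.62419596, -0.05688704, -0.61045046]), 'moment': array([-0.04404679,  0.01130983, -0.01376753]), 'grip_force': 0.0, 'opening': 0.998968094979486}
scene {'frame': 0, 'vertical_fov': 51.1923, 'cx': 256.4416, 'cy': 187.2164, 'world_from_camera': [[0.6887, -0.3746, 0.6208, -4.8742], [-0.725, -0.3642, 0.5845, -484.5016], [0.0071, -0.8526, -0.5225, 578.7298], [0.0, 0.0, 0.0, 1.0]]}
top {'frame': 0, 'vertical_fov': 52.9843, 'cx': 253.3129, 'cy': 195.2419, 'world_from_camera': [[-0.0202, -0.9747, 0.2228, 392.5656], [-0.9998, 0.0203, -0.0018, 62.9994], [-0.0028, -0.2228, -0.9749, 1008.5089], [0.0, 0.0, 0.0, 1.0]]}
wrist {'frame': 0, 'vertical_fov': 65.7065, 'cx': 258.1807, 'cy': 192.6408, 'hand_eye': [[-0.0004, -0.9726, -0.2326, 64.4772], [1.0, -0.0004, 0.0002, -0.0618], [-0.0003, -0.2326, 0.9726, -201.752], [0.0, 0.0, 0.0, 1.0]]}
```

```bash
python3 - <<'E'
import cv2
a=cv2.imread("pics/top0.png"); cv2.imwrite("pics/top0b.png",cv2.resize(a,(800,600),interpolation=cv2.INTER_CUBIC))
a=cv2.imread("pics/scene0.png"); cv2.imwrite("pics/scene0b.png",cv2.resize(a,(800,600),interpolation=cv2.INTER_CUBIC))
E
```

```text
(no output)
```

View pics/top0b.png

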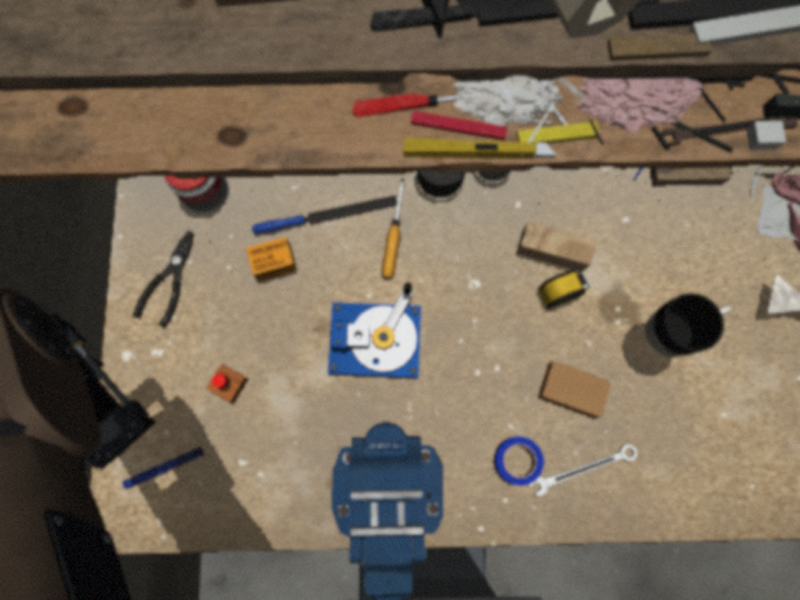

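View pics/scene0b.png

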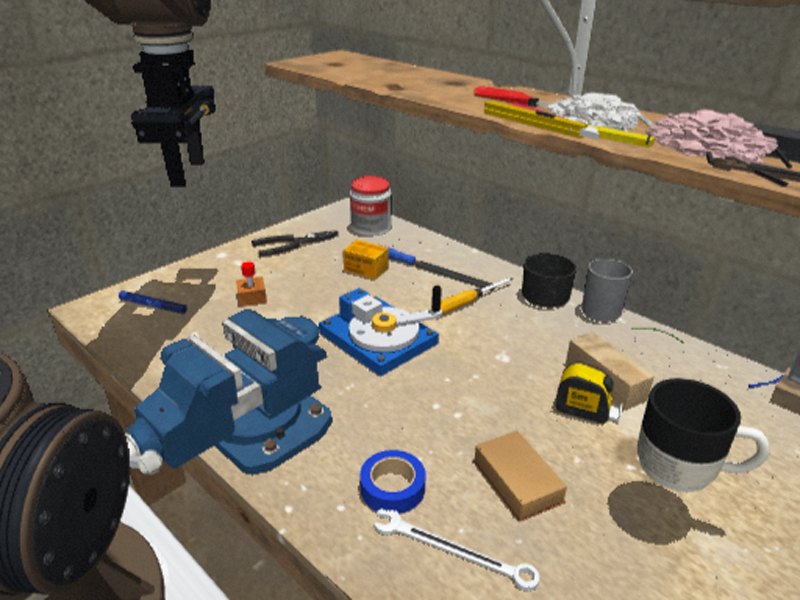

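The top view shows the jig at about (384,337) of 800x600: guide at (358,335) to its left, crank post top at (408,288), disc hole at (376,361). The pin head is at (220,381). The box, tape measure and cork block are clear of the work. The scene view agrees.

```bash
cat > h.py <<'E'
from cell import env
import cv2,numpy as np
from scipy.spatial.transform import Rotation as R
def ray_plane(o,d,z): return o+d*(z-o[2])/d[2]
def top(c,u,v,z):
    f=192/np.tan(np.radians(c["vertical_fov"])/2); T=np.array(c["world_from_camera"])
    return ray_plane(T[:3,3],T[:3,:3]@[(u-c["cx"])/f,(v-c["cy"])/f,1],z)
def TCP(s):
    T=np.eye(4);T[:3,:3]=R.from_euler("xyz",s["tcp_rot"]).as_matrix();T[:3,3]=s["eef_pos"];return T
def wrist(c,T,u,v,z):
    f=192/np.tan(np.radians(c["vertical_fov"])/2)
    p=np.array([u-c["cx"],v-c["cy"]]);r=np.linalg.norm(p);a=r/f
    d=np.r_[p/max(r,1e-9)*np.sin(a),np.cos(a)]
    W=T@np.array(c["hand_eye"]); return ray_plane(W[:3,3],W[:3,:3]@d,z)
def wproj(c,T,P):
    f=192/np.tan(np.radians(c["vertical_fov"])/2)
    W=np.linalg.inv(T@np.array(c["hand_eye"]));p=W[:3,:3]@np.array(P)+W[:3,3]
    r=np.hypot(p[0],p[1]);a=np.arctan2(r,p[2]);return np.array([c["cx"],c["cy"]])+f*a*p[:2]/r
def totool(s,P): return np.round(TCP(s)[:3,:3].T@(np.array(P)-s["eef_pos"]),1)  # shift in tool axes
def shot(name):
    s=env.state();c=env.read_camera("wrist");cv2.imwrite(f"pics/{name}.png",c["frame"][...,::-1])
    np.save(f"pics/{name}.npy",{"s":s,"c":c},allow_pickle=True);return s,c
def load(name):
    d=np.load(f"pics/{name}.npy",allow_pickle=True).item();return d["s"],d["c"]
E
python3 - <<'E'
from h import *
c=env.read_camera("top"); s=env.state()
for n,u,v,z in [("pin",220,381,68),("axis",384,337,32),("mouth",358,335,55),("post",408,288,87),("hole",376,361,32)]:
    P=top(c,(u+.5)/1.5625-.5,(v+.5)/1.5625-.5,z); print(n,P.round(1),np.hypot(P[0],P[1]).round())
print(TCP(s)[:3,:3].round(3)); 
E
```

```text
pin [492.3 338.3  68. ] 597.0
axis [562.8  82.2  32. ] 569.0
mouth [562.9 123.4  55. ] 576.0
post [630.9  41.9  87. ] 632.0
hole [523.4  95.8  32. ] 532.0
[[-0.68   0.733 -0.001]
 [ 0.733  0.68  -0.   ]
 [ 0.    -0.001 -1.   ]]
```

```bash
python3 - <<'E'
from h import *
s=env.state(); print(totool(s,[492.3,338.3,182]))
E
```

```text
[-86.9 -33.9   0. ]
```

arm_command --pt "-43 -17 0 0 1" --pt "-87 -34 0 0 1" --pt "-87 -34 0 0 1" --pt "-87 -34 0 0 1"

```text
t: 0.6
eef_pos: [492.8, 337.5, 182.4]
tcp_rot: [3.141, -0.0, 2.317]
ft_force: [0.1, 0.2, -0.3]
opening: 1.003
grip_force: 0.0
```

```bash
python3 - <<'E'
from h import *
s,c=shot("w1"); print(s["eef_pos"],s["tcp_rot"],s["t"])
T=TCP(s); print("pin", wproj(c,T,[492.3,338.3,68]),"foot",wproj(c,T,[492.3,338.3,28]),"mouth",wproj(c,T,[562.9,123,55]))
cv2.imwrite("pics/w1b.png",cv2.resize(c["frame"][...,::-1],(800,600),interpolation=cv2.INTER_CUBIC))
h=cv2.cvtColor(c["frame"],cv2.COLOR_RGB2HSV);m=((h[...,0]<6)|(h[...,0]>174))&(h[...,1]>170)&(h[...,2]>60)
n,l,st,ce=cv2.connectedComponentsWithStats(m.astype(np.uint8))
for i in range(1,n):
    if st[i,4]>30: print(st[i],ce[i])
E
```

```text
[492.78655281 337.54741262 182.40541438] [ 3.14146607e+00 -1.70277511e-04  2.31674011e+00] 0.6
pin [258.29838544 181.86760583] foot [258.2715359  175.38852814] mouth [191.2631335  324.76640117]
[251 169  19  21 318] [259.81132075 179.1572327 ]
```

View pics/w1b.png

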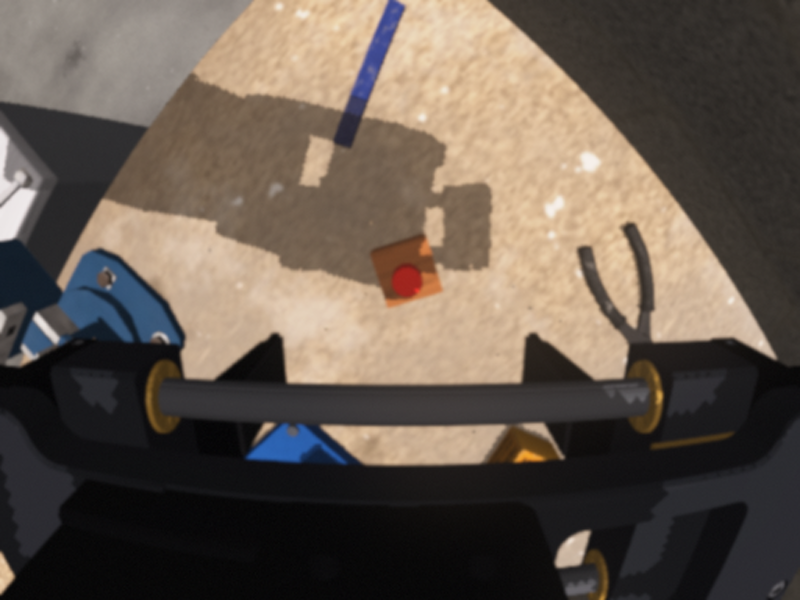

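The pin head is at (406,281) of 800x600 and stands upright in the stand, with the fingers clear on both sides.

```bash
python3 - <<'E'
from h import *
s,c=load("w1"); P=wrist(c,TCP(s),260,180.3,68); print(P, totool(env.state(),[P[0],P[1],39]))
E
```

```text
[492.47876905 340.82327364  68.        ] [  1.7   1.7 143.4]
```

arm_command --pt "2 2 45 0 1" --pt "2 2 90 0 1" --pt "2 2 130 0 1" --pt "2 2 143 0 1" --pt "2 2 143 0 1"

```text
t: 1.15
eef_pos: [491.6, 341.6, 38.1]
tcp_rot: [-3.139, -0.001, 2.32]
ft_force: [-0.2, -0.6, 0.3]
opening: 0.999
grip_force: 0.0
```

arm_command --pt "0 0 0 0 0.15" --pt "0 0 0 0 0.15" --pt "0 0 0 0 0.15" --pt "0 0 0 0 0.15" --pt "0 0 0 0 0.15"

```text
t: 1.65
eef_pos: [492.7, 341.1, 40.0]
tcp_rot: [3.141, 0.0, 2.319]
ft_force: [0.3, -0.0, 1.0]
opening: 0.635
grip_force: 0.0
```

arm_command --pt "0 0 0 0 0.1" --pt "0 0 0 0 0.1" --pt "0 0 0 0 0.1" --pt "0 0 0 0 0.1" --pt "0 0 0 0 0.1"

```text
t: 2.15
eef_pos: [492.5, 341.1, 39.3]
tcp_rot: [3.142, -0.0, 2.319]
ft_force: [0.4, 0.3, 0.9]
opening: 0.211
grip_force: 0.0
```

arm_command --pt "0 0 0 0 0.1" --pt "0 0 0 0 0.1" --pt "0 0 0 0 0.1" --pt "0 0 0 0 0.1"

```text
t: 2.55
eef_pos: [492.5, 341.1, 39.3]
tcp_rot: [3.142, -0.0, 2.319]
ft_force: [0.2, -0.4, -0.3]
opening: 0.099
grip_force: 0.0
```

Opening 0.099 with no grip force suggests I missed the head. I'll look.

```bash
python3 - <<'E'
from h import *
s,c=shot("w2"); print(s["eef_pos"],s["opening"],s["grip_force"])
cv2.imwrite("pics/w2b.png",cv2.resize(c["frame"][60:300,100:420][...,::-1],(800,600),interpolation=cv2.INTER_CUBIC))
print(wproj(c,TCP(s),[492.5,340.8,68]))
cv2.imwrite("pics/s2.png",env.read_camera("scene")["frame"][140:220,120:220][...,::-1].repeat(6,0).repeat(6,1))
E
```

```text
[492.50757484 341.05997943  39.32796028] 0.09868551258859798 0.0
[257.94101874 229.13601131]
```

View pics/w2b.png

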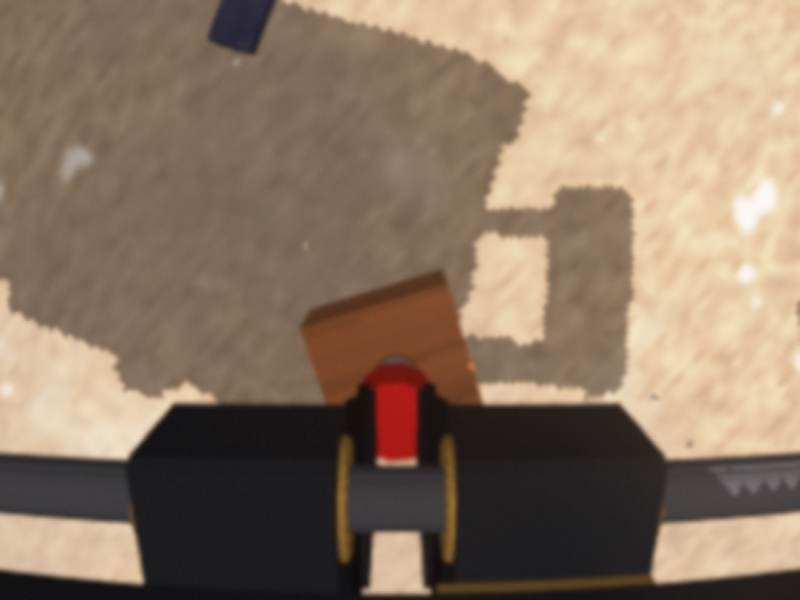

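View pics/s2.png

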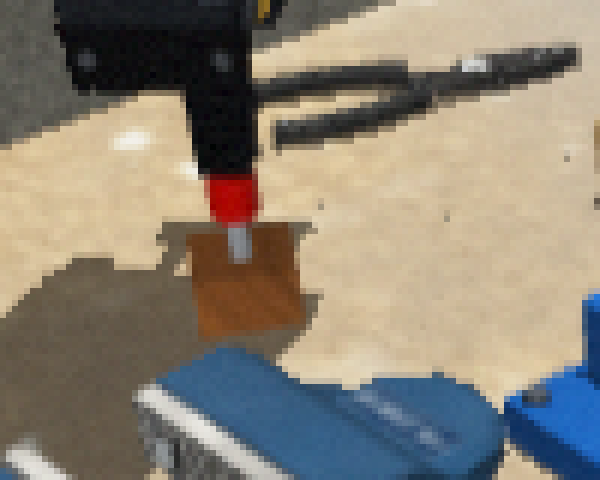

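```bash
python3 - <<'E'
from h import *
s,c=load("w2");C=env.read_camera("scene")
f=192/np.tan(np.radians(C["vertical_fov"])/2);W=np.linalg.inv(np.array(C["world_from_camera"]))
def sp(P):
    p=W[:3,:3]@np.array(P)+W[:3,3];return np.round([C["cx"]+f*p[0]/p[2],C["cy"]+f*p[1]/p[2]],1),p[2].round()
T=TCP(s)
for n,P in [("tcp",s["eef_pos"]),("headtop",[492.5,340.8,68]),("headbot",[492.5,340.8,48]),("stand",[492.5,340.8,28])]:
    q=sp(P)[0]; print(n,q,"crop",(q-[120,140])*6, "wrist crop",(wproj(c,T,P)-[100,60])*2.5)
for dx in (10,-10):
    P=(T@[dx,0,0,1])[:3]; print("tip edge",(sp(P)[0]-[120,140])*6,(wproj(c,T,P)-[100,60])*2.5)
E
```

```text
tcp [159.4 177.1] crop [236.4 222.6] wrist crop [395.53795068 387.00422259]
headtop [158.1 167.7] crop [228.6 166.2] wrist crop [394.85254684 422.84002827]
headbot [159.  174.3] crop [234.  205.8] wrist crop [394.88522899 397.28576064]
stand [159.9 180.8] crop [239.4 244.8] wrist crop [394.91263371 376.08348148]
tip edge [214.2 222. ] [395.52617864 353.11237548]
tip edge [258.6 222.6] [395.54930041 419.9369196 ]
```

```bash
python3 - <<'E'
from h import *
C=env.read_camera("scene")
f=192/np.tan(np.radians(C["vertical_fov"])/2);W=np.linalg.inv(np.array(C["world_from_camera"]))
def sp(P):
    p=W[:3,:3]@np.array(P)+W[:3,3];return np.round([C["cx"]+f*p[0]/p[2],C["cy"]+f*p[1]/p[2]],1)
Rm=R.from_euler("xyz",[np.pi,0,2.3188]).as_matrix();o=np.array([457.9,425,181.8])
for y in (-50,0,50):
  for z in (0,-25): print("open tip y,z",y,z,sp(o+Rm@[0,y,z])*1.5625)
# finger tips edges seen in w1 (open), 800px coords: left inner tip ~(282,335..), project
s,c=load("w1");T=TCP(s)
for y in (-47,47):
  for x in (10,-10):
    for z in (0,-25): print("w1",y,x,z,wproj(c,T,(T@[x,y,z,1])[:3])*1.5625)
s,c=load("w2");T=TCP(s)
for z in(0,-15,-25,-35): print("w2 front edge",z,(wproj(c,T,(T@[10,5,z,1])[:3])-[100,60])*2.5)
E
```

```text
open tip y,z -50 0 [181.5625  203.28125]
open tip y,z -50 -25 [178.75   188.4375]
open tip y,z 0 0 [191.09375 191.09375]
open tip y,z 0 -25 [188.4375 176.5625]
open tip y,z 50 0 [199.6875  179.84375]
open tip y,z 50 -25 [197.34375 165.78125]
w1 -47 10 0 [300.65930698 314.26906078]
w1 -47 10 -25 [287.7847939  330.25000984]
w1 -47 -10 0 [303.27187721 355.39941096]
w1 -47 -10 -25 [291.35076874 375.76197002]
w1 47 10 0 [506.23087283 314.18075928]
w1 47 10 -25 [519.14903912 330.14821949]
w1 47 -10 0 [503.64775292 355.30884241]
w1 47 -10 -25 [515.61480563 375.65733178]
w2 front edge 0 [413.30925313 353.10062025]
w2 front edge -15 [414.65680367 368.03766782]
w2 front edge -25 [415.66890102 379.28798325]
w2 front edge -35 [416.78833046 391.76327487]
```

The scene crop shows the red head (crop 232,200) just below the fingertips, and the wrist crop shows it between them (395,410). Projected against all four pictures, the real fingertips sit about 28–30 mm behind the stated TCP. The fingers closed just above the head, so I'll reopen, go lower in small steps and watch the force.

arm_command --pt "0 0 -2 0 0.6" --pt "0 0 -2 0 0.6" --pt "0 0 -2 0 0.6" --pt "0 0 -2 0 0.6" --pt "0 0 -2 0 0.6"

```text
t: 3.25
eef_pos: [492.5, 341.1, 41.3]
tcp_rot: [3.142, 0.0, 2.319]
ft_force: [-0.3, -0.6, -0.5]
opening: 0.467
grip_force: 0.0
```

arm_command --pt "0 0 0 0 0.6" --pt "0 0 0 0 0.6" --pt "0 0 0 0 0.6" --pt "0 0 5 0 0.6" --pt "0 0 10 0 0.6"

```text
t: 3.75
eef_pos: [492.5, 341.1, 31.0]
tcp_rot: [3.141, 0.0, 2.319]
ft_force: [-0.3, -0.3, -1.0]
opening: 0.6
grip_force: 0.0
```

arm_command --pt "0 0 5 0 0.6" --pt "0 0 10 0 0.6" --pt "0 0 15 0 0.6" --pt "0 0 19 0 0.6" --pt "0 0 19 0 0.6"

```text
t: 4.25
eef_pos: [492.3, 340.9, 11.7]
tcp_rot: [-3.141, -0.0, 2.319]
ft_force: [0.3, -0.0, -0.6]
opening: 0.604
grip_force: 0.0
```

arm_command --pt "0 0 0 0 0.1" --pt "0 0 0 0 0.1" --pt "0 0 0 0 0.1" --pt "0 0 0 0 0.1" --pt "0 0 0 0 0.1"

```text
t: 4.75
eef_pos: [492.6, 341.1, 12.5]
tcp_rot: [3.141, 0.0, 2.319]
ft_force: [-0.9, 0.6, -0.1]
opening: 0.236
grip_force: 0.0
```

arm_command --pt "0 0 0 0 0.1" --pt "0 0 0 0 0.1" --pt "0 0 0 0 0.1"

```text
t: 5.05
eef_pos: [492.6, 341.1, 12.4]
tcp_rot: [3.141, 0.0, 2.319]
ft_force: [0.6, 0.4, 0.8]
opening: 0.223
grip_force: 30.0
```

Gripped: opening 0.223 is about 21 mm, which fits the 22 mm head, and the pads read 30 N. Lifting.

arm_command --pt "0 0 -15 0 0.1" --pt "0 0 -35 0 0.1" --pt "0 0 -80 0 0.1" --pt "0 0 -125 0 0.1" --pt "0 0 -168 0 0.1"

```text
t: 5.55
eef_pos: [492.2, 340.9, 182.1]
tcp_rot: [-3.141, -0.0, 2.319]
ft_force: [0.6, 0.4, 0.3]
opening: 0.223
grip_force: 30.0
```

```bash
python3 - <<'E'
from h import *
s=env.state(); print(s["eef_pos"],s["opening"],s["grip_force"],totool(s,[590,94,182]))
E
```

```text
[492.23426572 340.89113551 182.14263822] 0.2234866231209828 29.999894499778748 [-2.475e+02 -9.630e+01  2.000e-01]
```

arm_command --pt "-37 -14 0 0 0.1" --pt "-74 -29 0 0 0.1" --pt "-111 -43 0 0 0.1" --pt "-148 -58 0 0 0.1" --pt "-185 -72 0 0 0.1"

```text
t: 6.05
eef_pos: [565.7, 154.9, 180.3]
tcp_rot: [-3.142, -0.0, 2.319]
ft_force: [0.8, 1.0, -0.3]
opening: 0.224
grip_force: 30.0
```

arm_command --pt "-32 -12 0 0 0.1" --pt "-62 -24 0 0 0.1" --pt "-62 -24 0 0 0.1" --pt "-62 -24 0 0 0.1"

```text
t: 6.45
eef_pos: [590.0, 94.3, 180.1]
tcp_rot: [-3.141, -0.001, 2.317]
ft_force: [-1.1, -0.2, 0.1]
opening: 0.221
grip_force: 30.0
```

```bash
python3 - <<'E'
from h import *
s,c=shot("w3"); print(s["eef_pos"],s["opening"],s["t"])
T=TCP(s)
for n,P in [("mouth",[562.9,123.4,55]),("axis",[562.8,82.2,32]),("hole",[523.4,95.8,32]),("tcp",s["eef_pos"])]: print(n,wproj(c,T,P))
p=wproj(c,T,[562.9,110,55]).astype(int); x0,y0=max(p[0]-80,0),max(p[1]-60,0); print(x0,y0)
cv2.imwrite("pics/w3b.png",cv2.resize(c["frame"][y0:y0+120,x0:x0+160][...,::-1],(800,600),interpolation=cv2.INTER_CUBIC))
E
```

```text
[589.98654434  94.28241016 180.08749797] 0.22064969274318003 6.45
mouth [258.08972261 145.32739173]
axis [234.57997182 169.22387188]
hole [217.60613805 138.65690201]
tcp [258.21378075 214.80117531]
169 94
```

View pics/w3b.png

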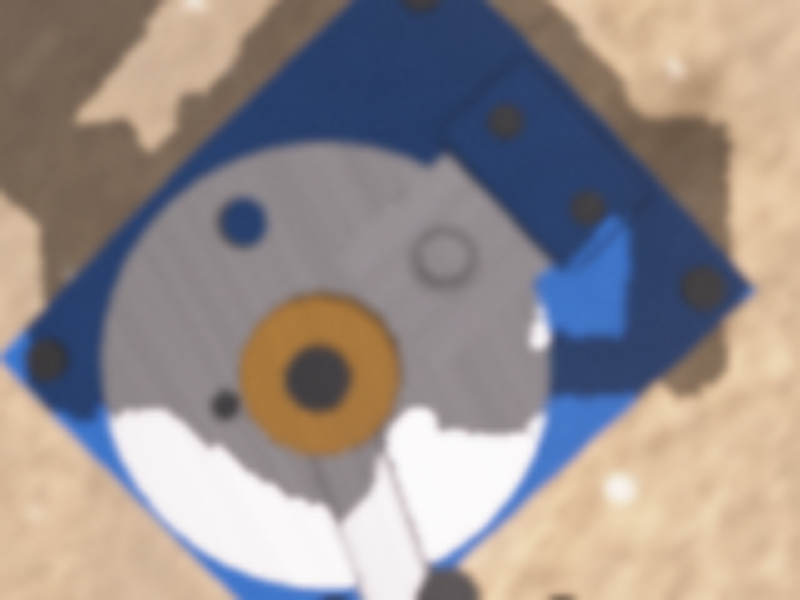

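The crop (5x, origin 169,94) shows the guide bore at (444,258), the disc centre at about (326,366), the hole at (242,222), and the crank running down to the post at the lower right.

```bash
python3 - <<'E'
from h import *
s,c=load("w3");T=TCP(s)
g=lambda u,v:((u+.5)/5-.5+169,(v+.5)/5-.5+94)
m=wrist(c,T,*g(444,258),55);a=wrist(c,T,*g(326,366),32);h=wrist(c,T,*g(242,222),32);k=wrist(c,T,*g(448,595),87)
L=wrist(c,T,*g(0,357),20);Rr=wrist(c,T,*g(757,290),20)
print(m,a,h,k,L,Rr,np.linalg.norm(L-Rr))
for n,p,q in[("m-a",a,m),("h-a",a,h),("k-a",a,k)]:
    d=q-a;print(n,np.hypot(*d[:2]),np.arctan2(-d[0],d[1]))
print("to mouth",totool(env.state(),[m[0],m[1],110]))
E
```

```text
[562.24831347 122.98951438  55.        ] [560.15715401  83.74581165  32.        ] [522.34002611  95.89852463  32.        ] [608.51147021  74.23799073  87.        ] [497.24319158  27.57535736  20.        ] [625.6052022  168.30968018  20.        ] 190.48085308182073
m-a 39.2993785132152 -0.05323614842902623
h-a 39.72182768976762 1.2598649731832503
k-a 49.28020447968189 -1.7649476543924874
to mouth [39.2 -1.2 70.2]
```

Sizes check out: mouth to axis is 39.3 mm, hole radius 39.7 mm, base diagonal 190 mm. The jig yaw is about -0.06. Moving the pin over the bore.

arm_command --pt "20 -1 20 0 0.1" --pt "39 -1 50 0 0.1" --pt "39 -1 80 0 0.1" --pt "39 -1 100 0 0.1" --pt "39 -1 100 0 0.1"

```text
t: 7.0
eef_pos: [561.1, 123.7, 78.2]
tcp_rot: [-3.138, -0.003, 2.321]
ft_force: [0.1, -0.3, 0.0]
opening: 0.224
grip_force: 30.0
```

arm_command --pt "0 0 0 0 0.1" --pt "0 0 0 0 0.1"

```text
t: 7.2
eef_pos: [563.4, 123.1, 81.6]
tcp_rot: [3.14, 0.001, 2.319]
ft_force: [0.3, -0.3, -0.4]
opening: 0.225
grip_force: 30.0
```

```bash
python3 - <<'E'
from h import *
s,c=shot("w4"); print(s["eef_pos"],s["ft_force"],s["opening"],totool(s,[562.3,123.1,80]))
T=TCP(s); p=wproj(c,T,[562.3,123.1,60]).astype(int);print(p,wproj(c,T,[562.3,123.1,55]),wproj(c,T,(T@[0,0,9.4,1])[:3]))
C=env.read_camera("scene");a=C["frame"][150:240,190:310][...,::-1]
b=c["frame"][p[1]-70:p[1]+20,p[0]-60:p[0]+60][...,::-1]
f=lambda x:cv2.resize(x,(600,450)[:2] if 0 else (400,300),interpolation=cv2.INTER_CUBIC)
cv2.imwrite("pics/w4b.png",np.hstack([f(a),f(b)]))
E
```

```text
[563.43492145 123.10001524  81.62259374] [ 0.34741069 -0.29969009 -0.3751586 ] 0.2253654818090601 [ 0.8 -0.8  1.6]
[257 205] [257.10777133 203.68114691] [258.21172588 210.94889211]
```

View pics/w4b.png

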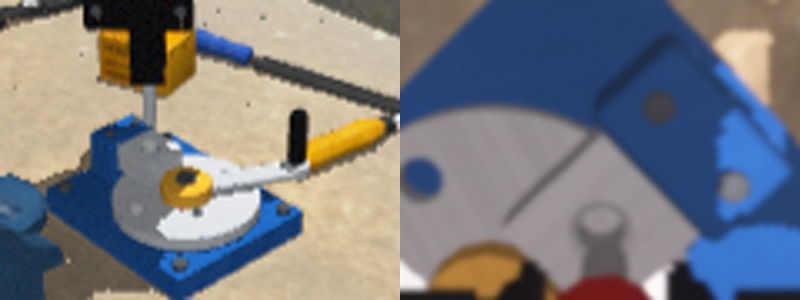

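Left (scene crop): the pin hangs upright over the guide. Right (wrist crop): the bore ring is at (601,219), with the pin shank just below it at x≈603. It's aligned to within about 2 mm, so I'll nudge it and lower gently.

arm_command --pt "1.3 -0.5 3 0 0.1" --pt "1.3 -0.5 8 0 0.1" --pt "1.3 -0.5 12 0 0.1" --pt "1.3 -0.5 15 0 0.1" --pt "1.3 -0.5 17 0 0.1"

```text
t: 7.8
eef_pos: [561.5, 123.2, 62.9]
tcp_rot: [-3.141, -0.0, 2.319]
ft_force: [0.1, 0.1, -0.7]
opening: 0.225
grip_force: 30.0
```

arm_command --pt "0 0 2 0 0.1" --pt "0 0 4 0 0.1" --pt "0 0 6 0 0.1" --pt "0 0 7 0 0.1"

```text
t: 8.2
eef_pos: [561.7, 123.2, 56.2]
tcp_rot: [3.142, -0.0, 2.319]
ft_force: [0.4, -0.1, -0.3]
opening: 0.226
grip_force: 30.0
```

It's entering freely. I'll continue to just above the disc.

arm_command --pt "0 0 2 0 0.1" --pt "0 0 4 0 0.1" --pt "0 0 6 0 0.1" --pt "0 0 8 0 0.1" --pt "0 0 10 0 0.1"

```text
t: 8.7
eef_pos: [561.7, 123.2, 46.2]
tcp_rot: [3.141, 0.0, 2.319]
ft_force: [0.2, 0.0, -0.5]
opening: 0.22
grip_force: 30.0
```

arm_command --pt "0 0 1 0 0.1" --pt "0 0 2 0 0.1" --pt "0 0 2 0 0.1"

```text
t: 9.0
eef_pos: [561.6, 123.2, 44.3]
tcp_rot: [3.142, -0.0, 2.319]
ft_force: [0.3, -0.9, -1.5]
opening: 0.224
grip_force: 30.0
```

arm_command --pt "0 0 0 0 0.5" --pt "0 0 0 0 0.5" --pt "0 0 0 0 0.5" --pt "0 0 0 0 0.5" --pt "0 0 0 0 0.5"

```text
t: 9.5
eef_pos: [561.6, 123.2, 44.4]
tcp_rot: [3.141, 0.0, 2.319]
ft_force: [0.7, 0.1, -1.1]
opening: 0.497
grip_force: 0.0
```

arm_command --pt "0 0 -20 0 0.5" --pt "0 0 -50 0 0.5" --pt "0 0 -90 0 0.3" --pt "0 0 -136 0 0.3" --pt "0 0 -136 0 0.3"

```text
t: 10.0
eef_pos: [563.9, 123.5, 186.0]
tcp_rot: [3.134, 0.006, 2.319]
ft_force: [0.2, -0.4, -0.6]
opening: 0.324
grip_force: 0.0
```

```bash
cat >> h.py <<'E'
def red(n):
    c=env.read_camera(n)["frame"];h=cv2.cvtColor(c,cv2.COLOR_RGB2HSV);x0,x1,y0,y1=(190,310,120,260) if n=="scene" else (200,270,190,240)
    m=((h[...,0]<6)|(h[...,0]>174))&(h[...,1]>150)&(h[...,2]>50);b=np.zeros_like(m);b[y0:y1,x0:x1]=m[y0:y1,x0:x1]
    ys,xs=np.nonzero(b);return (len(xs),xs.mean().round(2),ys.mean().round(2)) if len(xs) else None
def sproj(P):
    C=env.read_camera("scene");f=192/np.tan(np.radians(C["vertical_fov"])/2);W=np.linalg.inv(np.array(C["world_from_camera"]))
    p=W[:3,:3]@np.array(P)+W[:3,3];return np.round([C["cx"]+f*p[0]/p[2],C["cy"]+f*p[1]/p[2]],1)
E
python3 - <<'E'
from h import *
s,c=shot("w5");T=TCP(s);print(s["eef_pos"],s["opening"],s["t"]);print("scene red",red("scene"),"top",red("top"))
for z in (87,77,65): print(z,sproj([562.3,123.1,z]))
# crank post: where expected
ax=np.array([560.4,83.2])
for th in (0.8,1.0,1.15):
    a=th-0.058;print(th,wproj(c,T,[ax[0]+85*np.sin(a),ax[1]-85*np.cos(a),87]))
C=env.read_camera("top");cv2.imwrite("pics/t5.png",cv2.resize(C["frame"][165:255,200:320][...,::-1],(800,600),interpolation=cv2.INTER_CUBIC))
E
```

```text
[563.93567076 123.54475174 186.03174071] 0.32404582928121195 10.0
scene red (190, np.float64(238.08), np.float64(153.25)) top None
87 [234.2 181.2]
77 [234.3 184.7]
65 [234.4 188.9]
0.8 [231.23277091 279.92291098]
1.0 [245.75645545 278.87849881]
1.15 [256.37634616 276.37799933]
```

View pics/t5.png

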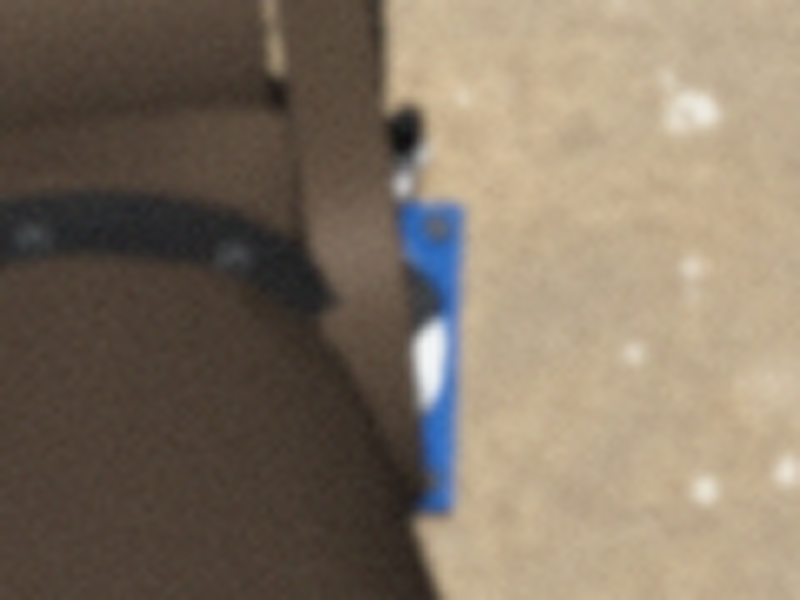

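The top camera is blocked by the arm; it shows only the jig's edge and the post at about (405,130). My scene mask also caught the red can, so I'll tighten it.

```bash
sed -i 's/(190,310,120,260)/(215,260,160,205)/' h.py; python3 - <<'E'
from h import *
print(red("scene"),env.state()["eef_pos"])
s,c=load("w5")
h=cv2.cvtColor(c["frame"],cv2.COLOR_RGB2HSV);m=((h[...,0]<6)|(h[...,0]>174))&(h[...,1]>150)&(h[...,2]>50)
n,l,st,ce=cv2.connectedComponentsWithStats(m.astype(np.uint8))
for i in range(1,n):
    if st[i,4]>30: print(st[i],ce[i])
T=TCP(s);print(wproj(c,T,[562.3,123.1,97]))
# post from top camera t5 crop (405,125) scale 6.667, and scene0 post top
C=env.read_camera("top");P=top(C,(405.5)/6.667-.5+200,(118.5)/6.667-.5+165,87);print("post top-cam",P,np.arctan2(P[0]-560.4,-(P[1]-83.2))+.058,np.hypot(P[0]-560.4,P[1]-83.2))
for th in (0.7,0.8,0.9,1.0,1.1):
    a=th-.058;p=[560.4+85*np.sin(a),83.2-85*np.cos(a)];print(th,np.round(p,1),"scene800",sproj(p+[87])*1.5625)
E
```

```text
(86, np.float64(233.88), np.float64(182.29)) [561.28982566 123.15664616 179.25315409]
[492 146  20  50 267] [499.20973783 173.76029963]
[247 174  18  21 305] [255.42295082 184.21311475]
[256.02089855 186.47138703]
post top-cam [635.69007966  43.32883666  87.        ] 1.141775626088128 85.19569098198821
0.7 [611.3  15.1] scene800 [440.15625 296.875  ]
0.8 [617.8  20.5] scene800 [440.15625 293.90625]
0.9 [623.8  26.6] scene800 [439.6875 290.9375]
1.0 [629.1  33.2] scene800 [438.59375 287.96875]
1.1 [633.8  40.3] scene800 [437.03125 285.3125 ]
```

The pin stands on the disc (head at scene row 182.3, expected about 181). The post is at about (635,42), 85 mm from the axis, so the crank is near 1.12. The hole needs about -1.32 rad. Next I'll straddle the post with the fingers.

```bash
python3 - <<'E'
from h import *
s=env.state();print(totool(s,[634.6,41.8,179]),s["tcp_rot"])
E
```

```text
[-109.3   -1.9    1.2] [-3.14148922e+00 -1.78986920e-04  2.31875907e+00]
```

arm_command --pt "-36 -1 0 -6 0.45" --pt "-72 -2 0 -12 0.45" --pt "-109 -2 0 -18 0.45" --pt "-109 -2 0 -18 0.45" --pt "-109 -2 0 -18 0.45"

```text
t: 11.2
eef_pos: [634.2, 41.5, 179.9]
tcp_rot: [-3.141, -0.001, 2.631]
ft_force: [-0.3, 0.4, 0.4]
opening: 0.451
grip_force: 0.0
```

```bash
python3 - <<'E'
from h import *
s,c=shot("w6");T=TCP(s);print(s["eef_pos"],s["tcp_rot"],s["t"],totool(s,[634.6,41.8,40]))
p=wproj(c,T,[634.6,41.8,87]);print(p,wproj(c,T,[562.3,123.1,97]))
x0,y0=int(p[0])-64,int(p[1])-60;print(x0,y0)
cv2.imwrite("pics/w6b.png",cv2.resize(c["frame"][y0:y0+96,x0:x0+128][...,::-1],(640,480),interpolation=cv2.INTER_CUBIC))
E
```

```text
[634.19232741  41.51073053 179.85778134] [-3.14142983e+00 -7.87330999e-04  2.63069554e+00] 11.2 [ -0.3   0.5 139.9]
[258.76089477 187.17775638] [296.22337522  83.89662072]
194 127
```

View pics/w6b.png

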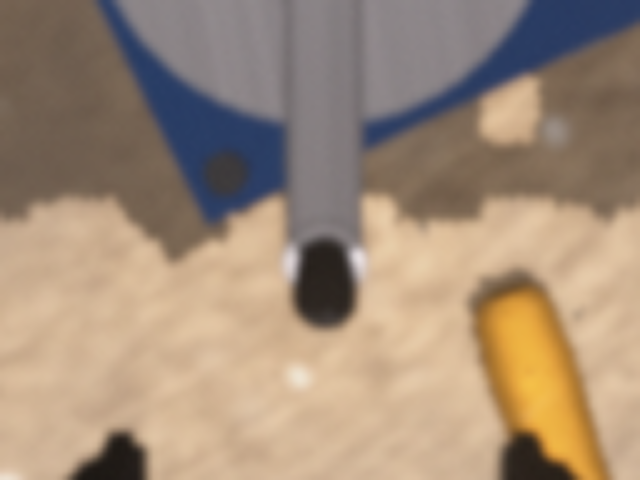

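The post top is at (325,298) in the crop, within 1 px of the prediction, and the crank lines up with the tool x axis. Descending around it.

arm_command --pt "0 0 45 0 0.45" --pt "0 0 85 0 0.4" --pt "0 0 120 0 0.4" --pt "0 0 138 0 0.3" --pt "0 0 138 0 0.22"

```text
t: 11.75
eef_pos: [632.4, 43.1, 40.1]
tcp_rot: [-3.14, -0.004, 2.633]
ft_force: [-0.3, -0.1, 0.4]
opening: 0.282
grip_force: 0.0
```

arm_command --pt "0 0 0 0 0.2" --pt "0 0 0 0 0.2" --pt "0 0 0 0 0.2" --pt "0 0 0 0 0.2"

```text
t: 12.15
eef_pos: [634.7, 42.0, 43.4]
tcp_rot: [3.141, 0.001, 2.633]
ft_force: [0.0, -0.3, -0.3]
opening: 0.202
grip_force: 0.0
```

```bash
python3 - <<'E'
from h import *
s=env.state();print(s["eef_pos"],s["tcp_rot"],s["opening"],s["grip_force"],s["t"],red("scene"))
# arc table: shifts in current tool axes for turning from theta0=1.118 by d
T=TCP(s);ax=np.array([560.4,83.2]);r=85
a0=np.arctan2(s["eef_pos"][0]-ax[0],ax[1]-s["eef_pos"][1]);print("crank",a0+.058,np.hypot(*(s["eef_pos"][:2]-ax)))
for d in (.1,.2,.3,.4,.5):
    print(d,np.round([-85*(1-np.cos(d))*-1,85*np.sin(d)],1),np.degrees(d).round(1))
a=a0-.1;print("check",totool(s,[ax[0]+r*np.sin(a),ax[1]-r*np.cos(a),s["eef_pos"][2]]))
c=env.read_camera("wrist");h=cv2.cvtColor(c["frame"],cv2.COLOR_RGB2HSV);m=((h[...,0]<6)|(h[...,0]>174))&(h[...,1]>150)&(h[...,2]>50)
n,l,st,ce=cv2.connectedComponentsWithStats(m.astype(np.uint8))
for i in range(1,n):
    if st[i,4]>20: print(st[i],ce[i])
print(wproj(c,T,[562.3,123.1,97]))
E
```

```text
[634.68222123  42.01145964  43.36855386] [3.14082437e+00 1.38226612e-03 2.63290498e+00] 0.20168448586415524 0.0 12.15 (87, np.float64(233.89), np.float64(182.0))
crank 1.1225145827316545 84.93729597285741
0.1 [0.4 8.5] 5.7
0.2 [ 1.7 16.9] 11.5
0.3 [ 3.8 25.1] 17.2
0.4 [ 6.7 33.1] 22.9
0.5 [10.4 40.8] 28.6
check [ 0.3 -8.5 -0. ]
[ 304   32   44   43 1390] [325.1323741   53.47697842]
[329.26473658  50.49397295]
```

The wrist camera now sees the pin head at (325,53), so I can watch it while cranking. Turning clockwise along the arc.

arm_command --pt "0.3 -6.8 2 4.6 0.2" --pt "1.1 -13.5 2 9.2 0.2" --pt "2.4 -20.2 2 13.8 0.2" --pt "4.3 -26.7 2 18.3 0.2" --pt "6.7 -33.1 2 22.9 0.2"

```text
t: 12.75
eef_pos: [613.2, 16.3, 40.8]
tcp_rot: [3.139, 0.001, 2.23]
ft_force: [3.0, 3.0, 0.5]
opening: 0.198
grip_force: 2.0
```

```bash
cat >> h.py <<'E'
def wred():
    s=env.state();c=env.read_camera("wrist");h=cv2.cvtColor(c["frame"],cv2.COLOR_RGB2HSV);m=((h[...,0]<6)|(h[...,0]>174))&(h[...,1]>150)&(h[...,2]>50)
    n,l,st,ce=cv2.connectedComponentsWithStats(m.astype(np.uint8));i=1+np.argmax(st[1:,4]) if n>1 else 0
    T=TCP(s);return st[i],ce[i].round(1),"pred97",wproj(c,T,[562.3,123.1,97]).round(1),"87",wproj(c,T,[562.3,123.1,87]).round(1)
def rep():
    s=env.state();ax=np.array([560.4,83.2]);p=s["eef_pos"]
    print("t",s["t"],"pos",p.round(1),"yaw",s["tcp_rot"][2].round(3),"F",s["ft_force"].round(1),"crank",(np.arctan2(p[0]-ax[0],ax[1]-p[1])+.058).round(3),"r",np.hypot(*(p[:2]-ax)).round(1))
    print(wred(),red("scene"))
E
python3 -c "from h import *;rep()"
```

```text
t 12.75 pos [613.2  16.3  40.8] yaw 2.23 F [3.  3.  0.5] crank 0.726 r 85.2
(array([ 281,    3,   41,   46, 1456], dtype=int32), array([300.5,  24.6]), 'pred97', array([309.2,  24.1]), '87', array([306. ,  29.9])) (87, np.float64(232.93), np.float64(182.57))
```

Force on the post is about 4.2 N, as expected for cranking. Continuing.

arm_command --pt "0.3 -6.8 0 4.6 0.2" --pt "1.1 -13.5 0 9.2 0.2" --pt "2.4 -20.2 0 13.8 0.2" --pt "4.3 -26.7 0 18.3 0.2" --pt "6.7 -33.1 0 22.9 0.2"

```text
t: 13.35
eef_pos: [583.2, 1.1, 40.7]
tcp_rot: [3.139, 0.001, 1.833]
ft_force: [5.4, 0.2, -0.6]
opening: 0.199
grip_force: 2.0
```

```bash
python3 -c "from h import *;rep()"
```

```text
t 13.35 pos [583.2   1.1  40.7] yaw 1.833 F [ 5.4  0.2 -0.6] crank 0.329 r 85.2
(array([ 252,    0,   41,   37, 1263], dtype=int32), array([272.8,  15.9]), 'pred97', array([281.1,   9.2]), '87', array([279.6,  15.8])) (87, np.float64(232.93), np.float64(182.57))
```

arm_command --pt "0.1 -4.3 0 2.9 0.2" --pt "0.4 -8.5 0 5.7 0.2" --pt "0.9 -12.3 0 8.3 0.2" --pt "1.6 -16.1 0 10.9 0.2" --pt "2.4 -19.8 0 13.5 0.2"

```text
t: 13.95
eef_pos: [563.5, -1.7, 40.6]
tcp_rot: [3.14, 0.0, 1.6]
ft_force: [3.2, -1.5, -0.9]
opening: 0.199
grip_force: 2.0
```

```bash
python3 -c "from h import *;rep()"
```

```text
t 13.95 pos [563.5  -1.7  40.6] yaw 1.6 F [ 3.2 -1.5 -0.9] crank 0.095 r 85.0
(array([ 233,    0,   43,   35, 1225], dtype=int32), array([255.1,  15.1]), 'pred97', array([262.8,   6.1]), '87', array([262.4,  13. ])) (79, np.float64(232.41), np.float64(182.39))
```

arm_command --pt "0 -2.1 0 1.4 0.2" --pt "0.1 -4.2 0 2.9 0.2" --pt "0.2 -6.4 0 4.3 0.2" --pt "0.4 -8.5 0 5.7 0.2" --pt "0.4 -8.5 0 5.7 0.2"

```text
t: 14.55
eef_pos: [553.6, -1.4, 40.4]
tcp_rot: [-3.141, -0.0, 1.498]
ft_force: [4.0, -1.6, 1.1]
opening: 0.201
grip_force: 1.4
```

```bash
python3 -c "from h import *;rep()"
```

```text
t 14.55 pos [553.6  -1.4  40.4] yaw 1.498 F [ 4.  -1.6  1.1] crank -0.023 r 84.9
(array([ 227,    0,   43,   36, 1251], dtype=int32), array([249.2,  15.4]), 'pred97', array([256.6,   6. ]), '87', array([256.7,  12.8])) (34, np.float64(230.5), np.float64(183.15))
```

arm_command --pt "0 -1.1 0 0.7 0.2" --pt "0 -2.2 0 1.4 0.2" --pt "0.1 -3.3 0 2.2 0.2" --pt "0.1 -4.3 0 2.9 0.2" --pt "0.1 -4.3 0 2.9 0.2"

```text
t: 15.15
eef_pos: [549.3, -0.9, 40.3]
tcp_rot: [-3.141, -0.0, 1.447]
ft_force: [2.7, -1.1, 1.7]
opening: 0.199
grip_force: 1.4
```

```bash
python3 -c "from h import *;rep()"
```

```text
t 15.15 pos [549.3  -0.9  40.3] yaw 1.447 F [ 2.7 -1.1  1.7] crank -0.073 r 84.8
(array([ 223,    0,   43,   36, 1272], dtype=int32), array([245.4,  15.7]), 'pred97', array([252.5,   6.2]), '87', array([252.8,  13. ])) (10, np.float64(229.9), np.float64(184.5))
```

arm_command --pt "0 -1.1 0 0.7 0.2" --pt "0 -2.2 0 1.4 0.2" --pt "0.1 -3.3 0 2.2 0.2" --pt "0.1 -3.8 0 2.5 0.2" --pt "0.1 -3.8 0 2.5 0.2"

```text
t: 15.75
eef_pos: [545.7, -0.4, 40.3]
tcp_rot: [-3.141, -0.0, 1.404]
ft_force: [2.0, -1.3, 2.7]
opening: 0.203
grip_force: 1.5
```

```bash
python3 -c "from h import *;rep()"
```

```text
t 15.75 pos [ 5.457e+02 -4.000e-01  4.030e+01] yaw 1.404 F [ 2.  -1.3  2.7] crank -0.116 r 84.9
(array([ 220,    0,   43,   37, 1299], dtype=int32), array([242.5,  16.3]), 'pred97', array([249. ,   6.5]), '87', array([249.5,  13.3])) (1, np.float64(230.0), np.float64(187.0))
```

arm_command --pt "0 -0.9 0 0.6 0.2" --pt "0 -1.8 0 1.2 0.2" --pt "0 -2.6 0 1.7 0.2" --pt "0.1 -3.4 0 2.3 0.2" --pt "0.1 -3.4 0 2.3 0.2"

```text
t: 16.35
eef_pos: [542.3, 0.2, 40.3]
tcp_rot: [-3.141, -0.0, 1.364]
ft_force: [3.3, -1.0, 0.9]
opening: 0.2
grip_force: 1.4
```

```bash
python3 -c "from h import *;rep()"
```

```text
t 16.35 pos [5.423e+02 2.000e-01 4.030e+01] yaw 1.364 F [ 3.3 -1.   0.9] crank -0.157 r 84.9
(array([ 226,    0,   40,   39, 1264], dtype=int32), array([246. ,  17.3]), 'pred97', array([245.7,   6.9]), '87', array([246.5,  13.7])) None
```

arm_command --pt "0 -0.9 0 0.6 0.2" --pt "0 -1.8 0 1.2 0.2" --pt "0 -2.6 0 1.7 0.2" --pt "0.1 -2.6 0 1.7 0.2"

```text
t: 16.85
eef_pos: [539.8, 0.8, 40.3]
tcp_rot: [-3.141, 0.0, 1.334]
ft_force: [2.4, -1.8, 1.0]
opening: 0.202
grip_force: 1.5
```

```bash
python3 -c "from h import *;rep()"
```

```text
t 16.85 pos [539.8   0.8  40.3] yaw 1.334 F [ 2.4 -1.8  1. ] crank -0.187 r 84.9
(array([ 234,    2,   39,   40, 1197], dtype=int32), array([252.2,  20.8]), 'pred97', array([243.5,   7.4]), '87', array([244.4,  14.2])) None
```

The head has sunk and swung over, so the foot is starting to enter the hole. Smaller steps now.

arm_command --pt "0 -0.6 0 0.4 0.2" --pt "0 -1.3 0 0.9 0.2" --pt "0 -1.3 0 0.9 0.2"

```text
t: 17.25
eef_pos: [538.6, 1.2, 40.4]
tcp_rot: [3.142, -0.0, 1.318]
ft_force: [3.8, -1.6, 0.6]
opening: 0.201
grip_force: 1.6
```

```bash
python3 -c "from h import *;rep()"
```

```text
t 17.25 pos [538.6   1.2  40.4] yaw 1.318 F [ 3.8 -1.6  0.6] crank -0.201 r 84.9
(array([ 233,    2,   38,   39, 1188], dtype=int32), array([250.8,  20.9]), 'pred97', array([242. ,   7.7]), '87', array([243. ,  14.4])) None
```

arm_command --pt "0 -0.6 0 0.4 0.2" --pt "0 -1.3 0 0.9 0.2" --pt "0 -1.3 0 0.9 0.2"

```text
t: 17.65
eef_pos: [537.4, 1.5, 40.4]
tcp_rot: [3.142, -0.0, 1.303]
ft_force: [2.8, -1.3, 1.1]
opening: 0.2
grip_force: 1.7
```

```bash
python3 -c "from h import *;rep()"
```

```text
t 17.65 pos [537.4   1.5  40.4] yaw 1.303 F [ 2.8 -1.3  1.1] crank -0.216 r 84.9
(array([ 230,    2,   39,   40, 1191], dtype=int32), array([248.7,  21.1]), 'pred97', array([240.7,   7.9]), '87', array([241.7,  14.7])) None
```

The head is now about 10 mm lower and the crank force is still only 3–4 N, so the pin has dropped. Releasing the post and rising.

arm_command --pt "0 0 0 0 0.35" --pt "0 0 0 0 0.35" --pt "0 0 -20 0 0.35" --pt "0 0 -65 0 0.35" --pt "0 0 -110 0 0.3"

```text
t: 18.25
eef_pos: [536.3, 1.7, 150.9]
tcp_rot: [-3.138, 0.0, 1.303]
ft_force: [0.2, 0.3, 0.2]
opening: 0.319
grip_force: 0.0
```

arm_command --pt "0 0 -20 0 0" --pt "0 0 -20 0 0" --pt "0 0 -20 0 0" --pt "0 0 -20 0 0"

```text
t: 18.65
eef_pos: [536.6, 1.6, 168.9]
tcp_rot: [-3.139, 0.0, 1.303]
ft_force: [-0.7, 0.9, -0.1]
opening: 0.032
grip_force: 0.0
```

```bash
python3 - <<'E'
from h import *
rep();s,c=shot("w7");T=TCP(s)
for z in (97,87,75):print(z,wproj(c,T,[562.3,123.1,z]))
print(totool(env.state(),[562.3,123.1,175]))
C=env.read_camera("scene")["frame"]
a=C[150:240,190:310];b=c["frame"][20:140,180:340]
cv2.imwrite("pics/w7b.png",np.hstack([cv2.resize(x,(400,300),interpolation=cv2.INTER_CUBIC) for x in (a,b)])[...,::-1])
E
```

```text
t 18.65 pos [536.6   1.6 168.9] yaw 1.303 F [-0.7  0.9 -0.1] crank -0.226 r 85.0
(array([244,  54,  20,  22, 330], dtype=int32), array([253.7,  64.5]), 'pred97', array([249.9,  59.5]), '87', array([250.2,  61.6])) (81, np.float64(235.32), np.float64(185.62))
97 [249.57099687  59.4871518 ]
87 [249.90029343  61.65032577]
75 [250.26676621  64.06100938]
[123.9  -7.7  -5.8]
```

View pics/w7b.png

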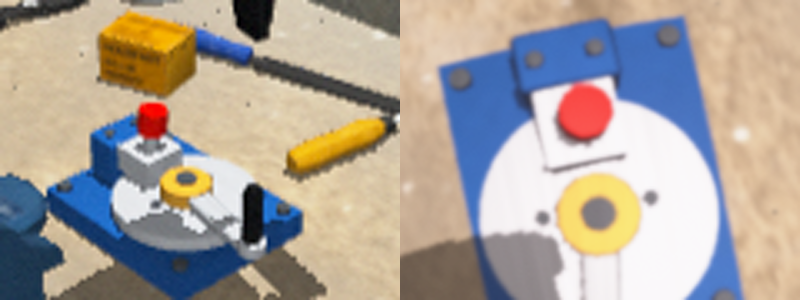

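Left (scene crop): the pin's head is at (152,120), lower over the guide. Right (wrist crop): the head is at (585,110) above the guide block, leaning slightly. The scene row of 185.6 confirms a drop of about 10 mm. Now I'll press with the shut fingertips in small, force-checked steps.

arm_command --pt "42 -2 0 0 0" --pt "84 -4 0 0 0" --pt "124 -5.6 0 0 0" --pt "124 -5.6 20 0 0" --pt "124 -5.6 50 0 0"

```text
t: 19.35
eef_pos: [565.5, 123.9, 120.4]
tcp_rot: [3.139, -0.001, 1.305]
ft_force: [0.7, -0.7, -0.9]
opening: 0.001
grip_force: 0.0
```

arm_command --pt "0 0 20 0 0" --pt "0 0 35 0 0" --pt "0 0 47 0 0" --pt "0 0 47 0 0" --pt "0 0 47 0 0"

```text
t: 19.85
eef_pos: [565.0, 122.5, 73.5]
tcp_rot: [-3.142, -0.0, 1.303]
ft_force: [0.5, 1.3, -1.0]
opening: 0.004
grip_force: 0.0
```

```bash
python3 -c "from h import *;rep()"
```

```text
t 19.85 pos [565.  122.5  73.5] yaw 1.303 F [ 0.5  1.3 -1. ] crank 3.083 r 39.6
(array([244, 202,  29,  20, 360], dtype=int32), array([257.1, 211. ]), 'pred97', array([253.2, 226.6]), '87', array([253.5, 221.5])) (85, np.float64(235.21), np.float64(185.74))
```

arm_command --pt "0 0 3 0 0" --pt "0 0 6 0 0" --pt "0 0 8 0 0" --pt "0 0 10 0 0" --pt "0 0 11 0 0"

```text
t: 20.45
eef_pos: [564.8, 122.5, 62.1]
tcp_rot: [-3.141, 0.0, 1.303]
ft_force: [0.4, 0.3, -0.2]
opening: 0.006
grip_force: 0.0
```

arm_command --pt "0 0 1 0 0" --pt "0 0 2 0 0" --pt "0 0 3 0 0"

```text
t: 20.75
eef_pos: [564.9, 122.6, 59.3]
tcp_rot: [3.141, -0.0, 1.303]
ft_force: [-0.0, 0.3, 0.1]
opening: 0.005
grip_force: 0.0
```

arm_command --pt "0 0 1 0 0" --pt "0 0 2 0 0"

```text
t: 20.95
eef_pos: [564.9, 122.6, 57.3]
tcp_rot: [3.141, -0.0, 1.303]
ft_force: [0.3, 0.7, -0.7]
opening: 0.007
grip_force: 0.0
```

arm_command --pt "0 0 1 0 0" --pt "0 0 2 0 0"

```text
t: 21.15
eef_pos: [564.8, 122.6, 55.3]
tcp_rot: [3.142, -0.0, 1.303]
ft_force: [0.2, 0.2, 0.2]
opening: 0.002
grip_force: 0.0
```

arm_command --pt "0 0 1 0 0" --pt "0 0 2 0 0"

```text
t: 21.35
eef_pos: [565.3, 122.7, 53.9]
tcp_rot: [3.14, -0.001, 1.303]
ft_force: [-1.5, 1.4, 8.9]
opening: 0.003
grip_force: 4.1
```

arm_command --pt "0 0 1 0 0" --pt "0 0 2 0 0"

```text
t: 21.55
eef_pos: [565.3, 122.8, 52.2]
tcp_rot: [3.14, -0.001, 1.303]
ft_force: [-2.6, 1.9, 10.2]
opening: 0.004
grip_force: 5.1
```

Contact at about TCP 54.5, with 9–10 N, so the keeper is yielding. Continuing, checking the head height.

arm_command --pt "0 0 1 0 0" --pt "0 0 2 0 0"

```text
t: 21.75
eef_pos: [565.1, 122.9, 50.3]
tcp_rot: [3.141, -0.001, 1.303]
ft_force: [-2.5, 2.3, 12.2]
opening: 0.003
grip_force: 5.9
```

arm_command --pt "0 0 1 0 0" --pt "0 0 2 0 0"

```text
t: 21.95
eef_pos: [564.9, 122.9, 48.3]
tcp_rot: [3.141, -0.001, 1.303]
ft_force: [-3.4, 2.3, 12.2]
opening: 0.004
grip_force: 5.8
```

```bash
python3 -c "from h import *;rep()"
```

```text
t 21.95 pos [564.9 122.9  48.3] yaw 1.303 F [-3.4  2.3 12.2] crank 3.087 r 40.0
(array([243, 209,  28,  13, 145], dtype=int32), array([255.7, 214.1]), 'pred97', array([252.9, 242.5]), '87', array([253.2, 235.9])) (73, np.float64(234.86), np.float64(188.73))
```

arm_command --pt "0 0 1 0 0" --pt "0 0 2 0 0"

```text
t: 22.25
eef_pos: [564.7, 123.0, 46.3]
tcp_rot: [3.141, -0.001, 1.303]
ft_force: [-5.8, 3.3, 12.8]
opening: 0.006
grip_force: 6.1
```

arm_command --pt "0 0 1 0 0" --pt "0 0 2 0 0"

```text
t: 22.45
eef_pos: [564.5, 123.0, 44.3]
tcp_rot: [-3.141, -0.001, 1.303]
ft_force: [-5.5, 3.2, 12.9]
opening: 0.007
grip_force: 6.5
```

arm_command --pt "0 0 0.5 0 0" --pt "0 0 1 0 0"

```text
t: 22.65
eef_pos: [564.5, 123.1, 43.5]
tcp_rot: [-3.141, -0.001, 1.303]
ft_force: [-6.8, 2.7, 20.0]
opening: 0.007
grip_force: 10.0
```

arm_command --pt "0 0 0.3 0 0" --pt "0 0 0.3 0 0"

```text
t: 22.85
eef_pos: [564.5, 123.1, 43.6]
tcp_rot: [-3.142, -0.001, 1.303]
ft_force: [-8.2, 3.6, 20.0]
opening: 0.005
grip_force: 9.4
```

```bash
python3 -c "from h import *;rep()"
```

```text
t 22.85 pos [564.5 123.1  43.6] yaw 1.303 F [-8.2  3.6 20. ] crank 3.098 r 40.1
(array([243, 209,  29,  13, 145], dtype=int32), array([256.5, 214.3]), 'pred97', array([253.6, 246. ]), '87', array([253.8, 239.1])) (73, np.float64(234.92), np.float64(190.41))
```

It stops firmly at 20 N after about 11–12 mm of travel. Rising to check the head height.

arm_command --pt "0 0 -3 0 0" --pt "0 0 -10 0 0" --pt "0 0 -50 0 0" --pt "0 0 -90 0 0" --pt "0 0 -110 0 0"

```text
t: 23.45
eef_pos: [565.8, 122.6, 155.4]
tcp_rot: [3.138, -0.001, 1.303]
ft_force: [0.9, -0.0, 0.4]
opening: 0.003
grip_force: 0.0
```

arm_command --pt "-20 0 -20 0 0.2" --pt "-40 0 -20 0 0.2" --pt "-40 0 -20 0 0.2" --pt "-40 0 -20 0 0.2"

```text
t: 23.85
eef_pos: [554.3, 83.9, 172.1]
tcp_rot: [3.142, -0.0, 1.302]
ft_force: [-0.4, -0.2, 0.7]
opening: 0.194
grip_force: 0.0
```

```bash
python3 - <<'E'
from h import *
rep();s,c=shot("w8");T=TCP(s)
h=cv2.cvtColor(c["frame"],cv2.COLOR_RGB2HSV);m=((h[...,0]<6)|(h[...,0]>174))&(h[...,1]>150)&(h[...,2]>50)
n,l,st,ce=cv2.connectedComponentsWithStats(m.astype(np.uint8));i=1+np.argmax(st[1:,4]);print(st[i],ce[i])
print([wproj(c,T,[562.3,123.1,z]).round(1) for z in(75,65,55)], "head centre at z=65..75",wrist(c,T,*ce[i],70))
C=env.read_camera("scene")["frame"][178:206,222:246]
H=cv2.cvtColor(C,cv2.COLOR_RGB2HSV)
# columns through the head: classify R red, W bright grey(steel), B blue, . other
for r in range(C.shape[0]):
    print(178+r,"".join("R" if ((H[r,k,0]<6)|(H[r,k,0]>174))&(H[r,k,1]>150) else "B" if 95<H[r,k,0]<125 and H[r,k,1]>120 else "w" if H[r,k,1]<50 and H[r,k,2]>130 else "g" if H[r,k,1]<60 else "." for k in range(C.shape[1])))
E
```

```text
t 23.85 pos [554.3  83.9 172.1] yaw 1.302 F [-0.4 -0.2  0.7] crank -1.631 r 6.1
(array([248, 139,  19,  20, 300], dtype=int32), array([257.1, 148.1]), 'pred97', array([254.9, 149.4]), '87', array([255. , 148.5])) (84, np.float64(234.94), np.float64(189.38))
[248 139  20  20 305] [257.24590164 148.61639344]
[array([255.3, 148. ]), array([255.4, 147.2]), array([255.5, 146.4])] head centre at z=65..75 [563.8381562  121.56462443  70.        ]
178 .g.gggggg.g.g.......g.gg
179 .gg..g.ggggggggg...ggggg
180 ..g..g.gggggggggggg.gg..
181 ..g.g...ggggg.ggggg.gg..
182 .......gggggggg.gg.....g
183 ......gww......g........
184 ....gww.wg..............
185 ..gww.BB..RRRRRRR.......
186 gww.BBBBgRRRRRRRRR.g....
187 ..BBBBBBBRRRRRRRRR......
188 BBBBBBBBBRRRRRRRRRg.....
189 ggBBBBBBBRRRRRRRRRww....
190 ..BBBBBBBRRRRRRRRRggww..
191 BBBBBBB.gRRRRRRRRRwwB.wg
192 BBBBB.wwwRRRRRRRR.wwBBBw
193 BBB..wwwwRRRRRRRR.wgg.BB
194 BBBgwwwwg.RRRRRRR.ggggBB
195 BBB.ggwwggg......gwggw.B
196 BBB.gggggggggggggwwgwwg.
197 BBB.ggggggggggggwgwwwwww
198 BBB.gggggwwgggwwwwwgwwww
199 BBB.gggggggggwwwgwwgwg..
200 BBB.ggggggggwwwwwggw....
201 BBBBBggggggggwwwwg......
202 BBBBB.gggggggggwg.....gg
203 BBBBgggggggggwgg.....ggg
204 BBB.gggggggggggg......gg
205 BB.ggggggggggggg........
```

The scene shows the red head directly on the guide (rows 185–194) with no shank visible. The image height is only good to about 1 mm, so I'll press once more, centred, and probe the bench for a firm height reference.

arm_command --pt "20 -1 0 0 0" --pt "39 -1.5 20 0 0" --pt "39 -1.5 60 0 0" --pt "39 -1.5 100 0 0" --pt "39 -1.5 118 0 0"

```text
t: 24.55
eef_pos: [561.6, 122.5, 50.6]
tcp_rot: [-3.138, 0.001, 1.304]
ft_force: [0.3, 0.1, -0.1]
opening: 0.006
grip_force: 0.0
```

arm_command --pt "0 0 2 0 0" --pt "0 0 4 0 0" --pt "0 0 6 0 0" --pt "0 0 7 0 0" --pt "0 0 8 0 0"

```text
t: 25.05
eef_pos: [563.5, 122.0, 46.8]
tcp_rot: [3.14, -0.001, 1.303]
ft_force: [0.8, -0.1, 0.0]
opening: 0.006
grip_force: 0.0
```

arm_command --pt "0 0 0.5 0 0" --pt "0 0 1 0 0"

```text
t: 25.25
eef_pos: [563.3, 122.0, 45.3]
tcp_rot: [3.141, -0.0, 1.303]
ft_force: [-0.2, 0.7, 0.0]
opening: 0.005
grip_force: 0.0
```

arm_command --pt "0 0 0.5 0 0" --pt "0 0 0.8 0 0"

```text
t: 25.45
eef_pos: [563.1, 122.0, 44.2]
tcp_rot: [3.142, -0.0, 1.303]
ft_force: [0.1, 0.0, 0.3]
opening: 0.007
grip_force: 0.1
```

arm_command --pt "0 0 0.4 0 0" --pt "0 0 0.6 0 0"

```text
t: 25.65
eef_pos: [563.3, 122.0, 43.9]
tcp_rot: [3.141, -0.0, 1.303]
ft_force: [1.0, 0.1, 4.0]
opening: 0.002
grip_force: 1.9
```

arm_command --pt "0 0 0.4 0 0" --pt "0 0 0.5 0 0"

```text
t: 25.85
eef_pos: [563.4, 122.1, 43.7]
tcp_rot: [3.141, -0.0, 1.303]
ft_force: [-0.3, 0.6, 7.2]
opening: 0.007
grip_force: 3.7
```

arm_command --pt "0 0 0.4 0 0" --pt "0 0 0.6 0 0"

```text
t: 26.05
eef_pos: [563.4, 122.2, 43.5]
tcp_rot: [3.141, -0.001, 1.303]
ft_force: [-2.1, 0.8, 13.5]
opening: 0.004
grip_force: 6.7
```

arm_command --pt "0 0 0.3 0 0" --pt "0 0 0.6 0 0"

```text
t: 26.25
eef_pos: [563.4, 122.2, 43.3]
tcp_rot: [3.14, -0.001, 1.303]
ft_force: [-4.4, 1.6, 18.9]
opening: 0.004
grip_force: 9.9
```

It's a hard stop: force rises with no travel. Now the bench probe for the height reference.

arm_command --pt "0 0 -4 0 0" --pt "0 0 -30 0 0" --pt "0 0 -60 0 0" --pt "20 -40 -60 0 0" --pt "35 -75 -60 0 0"

```text
t: 26.75
eef_pos: [499.5, 176.0, 102.5]
tcp_rot: [3.14, -0.001, 1.302]
ft_force: [-0.1, 0.5, -0.1]
opening: 0.004
grip_force: 0.0
```

arm_command --pt "16 -35 0 0 0" --pt "16 -35 40 0 0" --pt "16 -35 80 0 0" --pt "16 -35 115 0 0" --pt "16 -35 130 0 0"

```text
t: 27.25
eef_pos: [469.2, 200.0, -30.8]
tcp_rot: [-3.139, 0.002, 1.303]
ft_force: [0.1, 0.1, 0.1]
opening: 0.008
grip_force: 0.0
```

arm_command --pt "0 0 0 0 0" --pt "0 0 0 0 0"

```text
t: 27.45
eef_pos: [470.5, 200.3, -28.1]
tcp_rot: [-3.141, 0.0, 1.303]
ft_force: [0.1, 0.8, -0.1]
opening: 0.007
grip_force: 0.0
```

arm_command --pt "0 0 1 0 0" --pt "0 0 1.8 0 0" --pt "0 0 1.8 0 0"

```text
t: 27.75
eef_pos: [470.8, 200.3, -29.4]
tcp_rot: [3.141, -0.001, 1.303]
ft_force: [-0.1, 0.1, -0.3]
opening: 0.005
grip_force: 0.0
```

arm_command --pt "0 0 0.5 0 0" --pt "0 0 1 0 0"

```text
t: 27.95
eef_pos: [470.7, 200.3, -30.7]
tcp_rot: [3.141, -0.0, 1.303]
ft_force: [-0.5, -0.7, 0.5]
opening: 0.008
grip_force: 0.0
```

arm_command --pt "0 0 0.4 0 0" --pt "0 0 0.6 0 0"

```text
t: 28.15
eef_pos: [470.6, 200.3, -31.5]
tcp_rot: [3.142, -0.0, 1.303]
ft_force: [0.0, 0.1, 0.4]
opening: 0.004
grip_force: 0.0
```

arm_command --pt "0 0 0.4 0 0" --pt "0 0 0.6 0 0"

```text
t: 28.35
eef_pos: [470.6, 200.3, -32.0]
tcp_rot: [3.142, -0.0, 1.303]
ft_force: [-0.1, -0.4, 5.3]
opening: 0.003
grip_force: 2.3
```

arm_command --pt "0 0 0.4 0 0" --pt "0 0 0.6 0 0"

```text
t: 28.55
eef_pos: [470.6, 200.3, -32.1]
tcp_rot: [3.141, -0.0, 1.303]
ft_force: [-2.8, -1.7, 14.1]
opening: 0.007
grip_force: 7.1
```

arm_command --pt "0 0 0.4 0 0" --pt "0 0 0.6 0 0"

```text
t: 28.75
eef_pos: [470.6, 200.3, -32.1]
tcp_rot: [3.141, -0.0, 1.303]
ft_force: [-4.5, -1.8, 22.8]
opening: 0.003
grip_force: 11.7
```

Bench contact is at -32.0, so the head top is 75.3–75.9 mm up (75 is flush). The foot is at about 10.5 mm, so the pin is home. Lifting clear and doing a last check before handing in.

arm_command --pt "0 0 -10 0 0" --pt "0 0 -50 0 0" --pt "0 0 -100 0 0" --pt "0 0 -150 0 0" --pt "0 0 -150 0 0"

```text
t: 29.25
eef_pos: [473.1, 201.1, 122.7]
tcp_rot: [3.133, -0.005, 1.303]
ft_force: [1.7, 1.0, -0.1]
opening: 0.008
grip_force: 0.0
```

arm_command --pt "0 0 0 0 0" --pt "0 0 0 0 0" --pt "0 0 0 0 0"

```text
t: 29.55
eef_pos: [469.9, 200.1, 115.5]
tcp_rot: [-3.139, 0.001, 1.303]
ft_force: [0.5, 0.2, 0.0]
opening: 0.004
grip_force: 0.0
```

```bash
python3 - <<'E'
from h import *
s=env.state();print(s["t"],s["eef_pos"],s["ft_force"],red("scene"))
print(env.job_done())
E
```

```text
29.55 [469.9338929  200.05666371 115.45992316] [0.46097172 0.19640819 0.00701521] (83, np.float64(234.87), np.float64(189.37))
the job is handed in; nothing more can be done
None
```

I handed the job in at about 30 s: the pin is home in the guide and released, its head 0.3–0.9 mm above flush by touch against the bench; no verdict came back, and I did not re-check the bystanders, though the arm kept clear of them.

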